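Check a contact wheel's bore with the go and no-go plug gauges

TASK

Check the centre hole of the rubber-tyred wheel that lies by itself with the two black-handled plug gauges. First push the slim go gauge's steel plug all the way into the hole, then draw it out and stand it back upright on the bench. Then gently set the wide no-go gauge upright on the same hole, centred, and leave it standing there to show that it does not go in.

Things in the scene. Friction and masses are not known exactly. Their poses are not given: they have to be found in the camera images.
- go_grip (a point): slim go gauge, loose, standing upright on its plug, about 0.45 kg: steel plug 40 mm in diameter, 45 mm long, foot edge bevelled to 32 mm; above it a black ribbed round handle, 30 mm in diameter, 70 mm tall. The point is on the axis half-way up the handle, where to grip: 80 mm above the foot, 35 mm above the plug's top, 35 mm below the handle's top. z: axis, up.
- nogo_grip (a point): wide no-go gauge, loose, standing upright on its plug, about 0.6 kg: steel plug 62 mm in diameter, 30 mm long, flat foot; above it the same black handle, 30 mm in diameter, 70 mm tall. The point is on the axis half-way up the handle, where to grip: 65 mm above the foot. z: axis, up. (The bare steel arbor with a flange foot, without black handle, is no gauge.)
- bore (a point): centre of the mouth of the hole to check. Its wheel lies flat and cannot shift: 170 mm across, 55 mm high, black rubber tyre, lower aluminium web, dark steel hub 90 mm across; the mouth is in the hub's flat top, 55 mm above the bench. The hole, 50 mm in diameter, goes straight down to the bench (55 mm). z: up, out of it. (Not the stone wheel, nor the stack of two.)

How it is judged:
By the outcome, as a careful person would: the job done as asked, in the order asked, and still so for the second after the job is handed in, with the robot touching nothing.
It also fails if it takes over 64 s, if anything falls off the work surface, if the arm or the gripper's body presses on something with over 40 N, if the wrist force passes 120 N, or if a joint passes its speed limit or range.

ROBOT

A 6-joint arm with a two-finger parallel gripper is mounted at the origin on the work surface. World frame = base frame: x ahead of the robot, y to its left, z up, the work surface at z = 0. Lengths are in m, angles in degrees, forces in N, time in s.
With the tool pointing down it reaches from about 0.3 to 0.75 m from the base axis. Payload 8.5 kg.
Tool frame: the origin (TCP) lies at the very end of the fingers, on their centre line; the grasp point (between the pads) lies 19 mm behind it (grip_depth is the distance from the TCP to the grasp point, in m); z points along the fingers, y is the direction in which the jaws open and shut (so a half turn about z gives the same grasp; the last joint's range is limited). The gripper opens to 85 mm and grips with 20 to 120 N. Pads are 22 mm wide; open, the fingers measure 114 mm over their backs; the gripper's body (76 mm by 85 mm) begins 54 mm behind the grasp point. The pads swing forward as they close: fully open they stand 13 mm farther back than shut.
Start: joints at [61.862, 21.807, 74.336, -0, 83.858, -12.336], TCP at [0.15, 0.529, 0.231] pointing down, gripper open.
Joint ranges: [-178.18, 178.18], [-50.72, 133.34], [12.68, 142.11], [-81.47, 261.47], [9.98, 163.14], [-165.26, 165.26]. Speed limits (degrees/s): [136.94, 136.94, 180, 180, 180, 180].

INTERFACE

Orientations are given as a 3x3 rotation matrix whose columns are the frame's x, y, z axes.
In Python, from rig import observe, get_image, close_job, silhouettes, grip_depth gives the robot as it stands. The module is installed in compiled form; this text tells all that it offers.
- The arm moves only by the shell command python3 -m crank 'ROWS' [FORCE]. ROWS is a JSON object of lists of equal length, an entry for each row: "slide": the shift along the tool's x, y, z in m, a list of three; "roll": the turn about the tool's z in rad; "grip": the finger opening in m, from 0 to 0.0854. A call has exactly 8 rows; each row is the pose to reach, as a shift and turn from the pose commanded when the call began, along the tool's axes at that moment; what a row does not reach only later rows make up. A row lasts 1/10 s, in which the tool goes at most 50 mm and 8.59 degrees, less where a joint would pass 70% of its speed; a pose out of reach is approached as far as the arm can. A call with a gripper value outside its range is refused whole. The fingers move at their own pace and stop on an object; FORCE is the grip in N (left out, the last holds). Time passes only in rows, so rows that repeat a pose let the fingers close, or fill a call up. It gives the time, the measured TCP pose, the force and the opening at its end, in the units of the state.
- observe(): the state, without advancing time (a new reading comes with each control period).
- get_image(name): name is "scene" or "top" or "wrist"; returns a dict with "frame" (420x560x3 uint8, red, green, blue), "fx", "fy", "cx", "cy" (pixels), "xyz" and "rotation" of the camera in the world. Camera axes: x right, y down, z forward; pixel columns grow to the right and rows downward; lengths in m; the calibration is good to about 2 mm. A picture is of the moment at which its call begins. There is no depth.
- close_job(): hands the job in, once; it reports no verdict.
Trained networks look in a picture, given as the dict that the camera call returned (one of the last four; its "shot" number tells which), for a name from the list of things; names that differ only in an ending like _2 or _b are one class to them, and where a whole thing is asked for, a point or a joint stands for the part that bears it (a point fixed in the world has none). Each returns a list of dicts, best first, with "confidence" (0 to 1); they miss things now and then, are a little off and sometimes report something else, mostly with a low value. They report only what shows in the picture. A call takes as long as a camera call.
- silhouettes(target, picture): "pixels" (420x560 bool, what is visible of it) and "box" ([centre column, centre row, width, height] in pixels, round what is visible of it).
The state is a dict: "time_s": time; "q": joint angles; "qvel": joint speeds; "joint_efforts": joint torques, N m; "position": TCP position; "tool_rot": TCP orientation; "ft_force": force on the tool from outside, world axes, zero at the start; "wrist_torque": the same for the moment, N m; "grip_width": finger opening in m.
Only numpy, scipy, OpenCV 4.12 (cv2) and the standard library are available. Lean on these libraries where they do the work, as an engineer would, in place of code of your own. Each camera call takes 0.05 s, during which the arm holds its last target.

## Working session

There is one attempt and no reset: what is moved stays moved. The work goes in short steps, Python scripts to look and compute and a shell command to move; the robot and the scene stay as the last step left them, time stands still between calls to the robot, and variables do not carry over. Pictures are saved under pics/ and viewed, and the job is handed in when it is done.

```bash
mkdir -p pics; ls
python3 - <<'E'
from rig import observe, get_image, silhouettes, grip_depth
import cv2
s=observe(); print({k:s[k] for k in('time_s','position','tool_rot','ft_force','grip_width')},grip_depth)
for n in('scene','top'):
    p=get_image(n); cv2.imwrite(f'pics/{n}0.png',p['frame'][:,:,::-1])
    print(n,p['xyz'],p['rotation'],p['fx'],p['fy'],p['cx'],p['cy'])
    for t in('go_grip','nogo_grip','bore'):
        try: print(t,[(round(d['confidence'],2),[round(float(v),1) for v in d['box']]) for d in silhouettes(t,p)])
        except Exception as e: print(t,e)
E
```

```text
pics
{'time_s': 0.0, 'position': array([0.14960354, 0.52893057, 0.23068128]), 'tool_rot': array([[-9.62219486e-01,  2.72273962e-01, -7.42071581e-04],
       [ 2.72274756e-01,  9.62218588e-01, -1.35893988e-03],
       [ 3.44031123e-04, -1.50964579e-03, -9.99998801e-01]]), 'ft_force': array([-0.22963609, -0.3701867 ,  0.24800688]), 'grip_width': 0.08580772893271646} 0.0187
scene [ 0.96500017 -0.0422538   0.77890054] [[ 0.03801728  0.85785323 -0.51248661]
 [ 0.99927529 -0.0316654   0.02112341]
 [ 0.00189269 -0.51291826 -0.85843537]] 498.261447358655 498.261447358655 278.6385007702735 215.8761936533877
go_grip [(0.61, [388.3, 169.4, 27.8, 51.6])]
nogo_grip []
bore []
top [ 0.44553239 -0.02248026  0.92908775] [[-2.39305587e-06 -9.95071579e-01  9.91592272e-02]
 [-9.99837318e-01  1.79092643e-03  1.79479750e-02]
 [-1.80371067e-02 -9.91430528e-02 -9.94909703e-01]] 417.2078412387592 417.2078412387592 276.2532544302772 208.93017041375768
go_grip []
nogo_grip [(0.65, [280.0, 245.5, 30.2, 30.7])]
bore [(0.61, [348.2, 159.3, 81.8, 83.5])]
```

View pics/scene0.png

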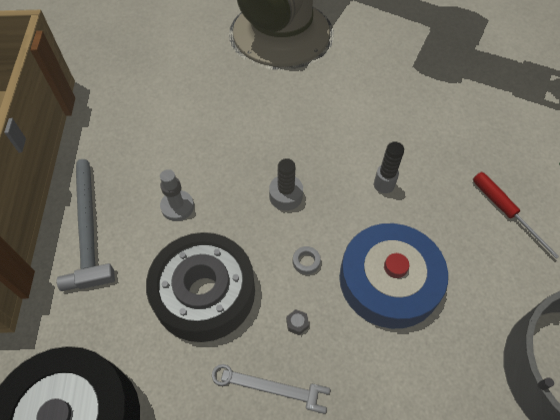

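View pics/top0.png

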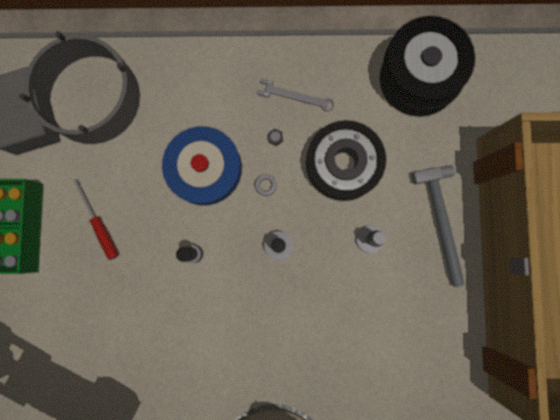

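The lone rubber wheel is at scene (201,285) and top (346,160). The go gauge is at scene (388,169) and top (189,253), and the no-go at scene (286,185) and top (279,244). The arbor at scene (176,195) is a decoy. Next I fit the models to the silhouettes.

```bash
cat > h.py <<'E'
import numpy as np, cv2
from scipy.optimize import minimize
from rig import observe, get_image, silhouettes
CYL={'go_grip':[(.016,.020,0,.004),(.020,.020,.004,.045),(.015,.015,.045,.115)],
 'nogo_grip':[(.031,.031,0,.030),(.015,.015,.030,.100)],
 'bore':[(.085,.085,0.008,.047),(.078,.078,0,.055)]}
a=np.linspace(0,2*np.pi,60,endpoint=False)
def proj(p,X):
    c=(np.asarray(X)-p['xyz'])@p['rotation']
    return np.c_[p['fx']*c[:,0]/c[:,2]+p['cx'],p['fy']*c[:,1]/c[:,2]+p['cy']]
def ray(p,u,v,z):
    d=p['rotation']@np.array([(u-p['cx'])/p['fx'],(v-p['cy'])/p['fy'],1]); return p['xyz']+d*(z-p['xyz'][2])/d[2]
def ring(x,y,z,r): return np.c_[x+r*np.cos(a),y+r*np.sin(a),0*a+z]
def render(p,n,x,y,z0=0,S=8):
    m=np.zeros((420*4,560*4),np.uint8)
    for r0,r1,z1,z2 in CYL[n]:
        q=proj(p,np.r_[ring(x,y,z0+z1,r0),ring(x,y,z0+z2,r1)])
        h=cv2.convexHull(((q+.5)*4-.5).astype(np.float32))
        cv2.fillConvexPoly(m,np.round(h*16).astype(np.int32),255,shift=4)
    return cv2.resize(m,(560,420),interpolation=cv2.INTER_AREA)/255.
def fit(n,views,z0=0,x0=None):
    # views: [(pic,mask)]
    if x0 is None:
        p,m=views[0]; v,u=np.nonzero(m); x0=ray(p,u.mean(),v.mean(),z0+.03)[:2]
    f=lambda x:sum(np.abs(render(p,n,x[0],x[1],z0)-m).sum()/m.sum() for p,m in views)
    r=minimize(f,x0,method='Nelder-Mead',options=dict(initial_simplex=np.array([x0,x0+[.01,0],x0+[0,.01]]),xatol=1e-4,fatol=1e-4))
    return r.x,r.fun
def look(cams,names,box=None,z0=0):
    got={n:[] for n in names}
    for c in cams:
        p=get_image(c)
        for n in names:
            d=silhouettes(n,p)
            for e in d[:2]:
                print(c,n,round(e['confidence'],2),np.round(e['box'],1))
            if d: got[n].append((p,d[0]['pixels']))
    return got
E
python3 - <<'E'
from h import *
for k in range(2):
  g=look(['scene','top'],list(CYL))
  for n in CYL:
    for v in g[n]: print(n,'single',fit(n,[v]))
    if len(g[n])>1: print(n,'both',fit(n,g[n]))
E
```

```text
scene go_grip 0.77 [389.9 169.4  27.8  51.7]
scene nogo_grip 0.71 [284.3 183.7  30.8  52.3]
scene bore 0.82 [200.6 287.  107.  112.8]
top go_grip 0.65 [189.6 252.   28.9  21.4]
top nogo_grip 0.73 [279.2 245.   27.5  31.7]
top bore 0.86 [349.2 159.7  80.5  83.9]
go_grip single (array([0.44142875, 0.17624292]), np.float64(0.062411009028357785))
go_grip single (array([0.44020914, 0.17347728]), np.float64(0.1035858512139347))
go_grip both (array([0.440698  , 0.17595206]), np.float64(0.2081391512508748))
nogo_grip single (array([ 0.45688534, -0.00891886]), np.float64(0.06624203821656051))
nogo_grip single (array([ 0.45744092, -0.01115789]), np.float64(0.03903413217138708))
nogo_grip both (array([ 0.4574354, -0.0100728]), np.float64(0.14119809518523144))
bore single (array([ 0.64292547, -0.15363722]), np.float64(0.07047690676660738))
bore single (array([ 0.64275298, -0.15637077]), np.float64(0.07989692147772232))
bore both (array([ 0.64205159, -0.15471493]), np.float64(0.16061534803315164))
scene go_grip 0.72 [388.3 168.9  27.4  53. ]
scene nogo_grip 0.6 [286.5 183.5  34.   51. ]
scene bor
[... 199 characters left out ...]
67419 ]), np.float64(0.05055446836268754))
go_grip single (array([0.4398209 , 0.17380425]), np.float64(0.05765146508041419))
go_grip both (array([0.44020223, 0.17603263]), np.float64(0.1750897311364133))
nogo_grip single (array([ 0.45812637, -0.00898633]), np.float64(0.07129468280506758))
nogo_grip single (array([ 0.45741518, -0.0113166 ]), np.float64(0.04812576260605545))
nogo_grip both (array([ 0.45757781, -0.01006844]), np.float64(0.14805347754268228))
bore single (array([ 0.64200105, -0.15409714]), np.float64(0.06975723622782445))
bore single (array([ 0.64280316, -0.15685516]), np.float64(0.07366641243861198))
bore both (array([ 0.64241267, -0.15579988]), np.float64(0.15867530675201097))
```

```bash
python3 -m crank '{"slide":[[-0.015,-0.010,0],[-0.049,-0.034,0],[-0.086,-0.060,0],[-0.124,-0.086,0],[-0.162,-0.112,0],[-0.199,-0.138,0],[-0.237,-0.165,0],[-0.274,-0.191,0]],"roll":[-0.03,-0.07,-0.11,-0.15,-0.19,-0.23,-0.26,-0.2755],"grip":[0.085,0.085,0.085,0.085,0.085,0.085,0.085,0.085]}' 40; python3 -c "
from rig import observe
print(observe()['tool_rot'].round(4))"
```

```text
time_s: 2.0
position: [0.3623, 0.2692, 0.2316]
tool_rot: [[-1.0, -0.001, 0.001], [-0.001, 1.0, 0.0], [-0.001, 0.0, -1.0]]
ft_force: [-0.0, 1.8, -0.4]
grip_width: 0.0852
[[-1.e+00 -8.e-04  6.e-04]
 [-8.e-04  1.e+00  3.e-04]
 [-6.e-04  3.e-04 -1.e+00]]
```

```bash
python3 -m crank '{"slide":[[-0.020,-0.024,0],[-0.044,-0.053,0.0],[-0.065,-0.078,0.01],[-0.076,-0.092,0.02],[-0.079,-0.095,0.03],[-0.079,-0.095,0.04],[-0.079,-0.095,0.04],[-0.079,-0.095,0.04]],"roll":[0,0,0,0,0,0,0,0],"grip":[0.085,0.085,0.085,0.085,0.085,0.085,0.085,0.085]}'
python3 - <<'E'
from h import *
p=get_image('wrist'); cv2.imwrite('pics/w1.png',p['frame'][:,:,::-1])
print(p['xyz'],p['rotation'],p['fx'],p['cx'],p['cy'])
d=silhouettes('go_grip',p)
print([(e['confidence'],e['box']) for e in d])
if d: print(fit('go_grip',[(p,d[0]['pixels'])],x0=np.array([.4405,.1752])))
E
```

```text
time_s: 2.8
position: [0.4398, 0.1766, 0.1915]
tool_rot: [[-1.0, -0.001, -0.0], [-0.001, 1.0, 0.0], [0.0, 0.0, -1.0]]
ft_force: [-0.6, -0.2, 0.8]
grip_width: 0.0847
[0.35547923 0.17681367 0.33367247] [[-3.12316348e-05  9.44996822e-01  3.27079510e-01]
 [ 9.99999944e-01  1.38927250e-04 -3.05901695e-04]
 [-3.34516386e-04  3.27079482e-01 -9.44996773e-01]] 290.04327255770187 277.8188111514343 209.40674735458722
[(0.86, [276.9, 202.6, 42.2, 63.7])]
(array([0.44000554, 0.17602692]), np.float64(0.07856152562034914))
```

View pics/w1.png

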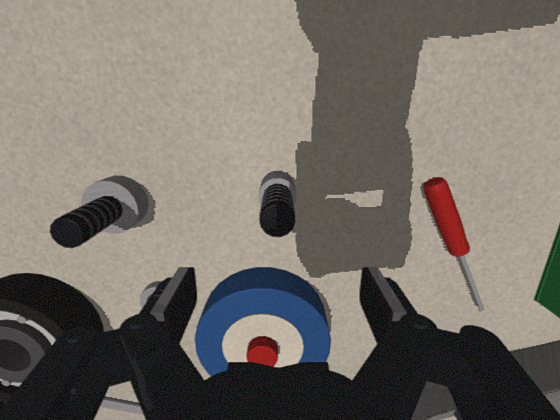

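The go gauge is central in the wrist picture at (277,205), and the fit gives (0.440,0.176), which agrees with the other two cameras. I'll go down and grip.

```bash
python3 -m crank '{"slide":[[0,0,0.02],[0,-0.0005,0.05],[0,-0.0005,0.08],[0,-0.0005,0.105],[0,-0.0005,0.12],[0,-0.0005,0.127],[0,-0.0005,0.128],[0,-0.0005,0.128]],"roll":[0,0,0,0,0,0,0,0],"grip":[0.085,0.085,0.085,0.085,0.085,0.085,0.085,0.05]}' 50 ; python3 -m crank '{"slide":[[0,0,0],[0,0,0],[0,0,0],[0,0,0],[0,0,0],[0,0,0],[0,0,0],[0,0,0]],"roll":[0,0,0,0,0,0,0,0],"grip":[0.04,0.03,0.02,0.015,0.01,0.01,0.01,0.01]}' 50
```

```text
time_s: 3.7
position: [0.4408, 0.1755, 0.064]
tool_rot: [[-1.0, 0.0, 0.001], [0.0, 1.0, 0.0], [-0.001, 0.0, -1.0]]
ft_force: [1.5, -0.6, 0.4]
grip_width: 0.0726
time_s: 4.5
position: [0.4407, 0.1754, 0.0639]
tool_rot: [[-1.0, 0.0, 0.001], [0.0, 1.0, 0.0], [-0.001, 0.0, -1.0]]
ft_force: [-0.6, 0.5, 6.9]
grip_width: 0.0288
```

```bash
python3 -m crank '{"slide":[[0,0,-0.01],[0,0,-0.025],[0,0,-0.045],[0,0,-0.065],[0,0,-0.085],[0,0,-0.10],[0,0,-0.11],[0,0,-0.11]],"roll":[0,0,0,0,0,0,0,0],"grip":[0.01,0.01,0.01,0.01,0.01,0.01,0.01,0.01]}' 60; python3 -m crank '{"slide":[[-0.008,-0.013,0],[-0.025,-0.041,0],[-0.045,-0.073,0],[-0.065,-0.106,0],[-0.085,-0.139,0],[-0.105,-0.172,0],[-0.125,-0.204,0],[-0.145,-0.237,0]],"roll":[0,0,0,0,0,0,0,0],"grip":[0.01,0.01,0.01,0.01,0.01,0.01,0.01,0.01]}'; python3 -m crank '{"slide":[[-0.018,-0.030,0],[-0.034,-0.056,0],[-0.046,-0.076,0],[-0.053,-0.088,0],[-0.056,-0.093,0],[-0.056,-0.093,0],[-0.056,-0.093,0],[-0.056,-0.093,0]],"roll":[0,0,0,0,0,0,0,0],"grip":[0.01,0.01,0.01,0.01,0.01,0.01,0.01,0.01]}'
python3 - <<'E'
from h import *
for c in('wrist','scene','top'):
    p=get_image(c); cv2.imwrite(f'pics/{c}2.png',p['frame'][:,:,::-1])
    for n in('go_grip','bore'):
        d=silhouettes(n,p); print(c,n,[(e['confidence'],np.round(e['box'],1)) for e in d])
        if d and n=='bore': print(fit(n,[(p,d[0]['pixels'])]))
        if d and n=='go_grip': print(fit(n,[(p,d[0]['pixels'])],z0=.11,x0=np.array([.64,-.155])))
E
```

```text
time_s: 5.3
position: [0.4406, 0.1753, 0.1743]
tool_rot: [[-1.0, 0.0, 0.002], [0.0, 1.0, 0.0], [-0.002, 0.0, -1.0]]
ft_force: [-0.5, -0.4, -6.0]
grip_width: 0.0288
time_s: 6.1
position: [0.5854, -0.0631, 0.172]
tool_rot: [[-1.0, 0.0, -0.002], [0.0, 1.0, 0.001], [0.002, 0.001, -1.0]]
ft_force: [0.4, 0.5, -3.9]
grip_width: 0.029
time_s: 6.9
position: [0.641, -0.1539, 0.1733]
tool_rot: [[-1.0, -0.001, -0.0], [-0.001, 1.0, 0.0], [0.0, 0.0, -1.0]]
ft_force: [0.6, 0.4, -4.8]
grip_width: 0.0288
wrist go_grip [(0.62, array([277.6, 284.1,  73.3, 158.3]))]
(array([ 0.63934508, -0.15394966]), np.float64(0.06908589025779548))
wrist bore [(0.81, array([277.1, 190.9, 175.3, 157. ]))]
(array([ 0.64297719, -0.15494006]), np.float64(0.31663791162653226))
scene go_grip [(0.57, array([201.4, 286.4, 112.1, 112.5]))]
(array([ 0.70026001, -0.09888306]), np.float64(0.8182107168611753))
scene bore [(0.66, array([201.4, 288.4, 111.6, 107.8]))]
(array([ 0.64291863, -0.15344558]), np.float64(0.20147334919630935))
top go_grip []
top bore [(0.5, array([347.1, 145.2,  79. ,  33. ]))]
(array([ 0.68892022, -0.01475412]), np.float64(36.71844919786096))
```

```bash
python3 -c "
import cv2,numpy as np
a=cv2.imread('pics/scene2.png');b=cv2.imread('pics/top2.png')
cv2.imwrite('pics/c2.png',np.hstack([cv2.resize(a[150:380,100:330],(400,400)),cv2.resize(b[90:230,270:410],(400,400))]))"
```

```text
(no output)
```

View pics/wrist2.png

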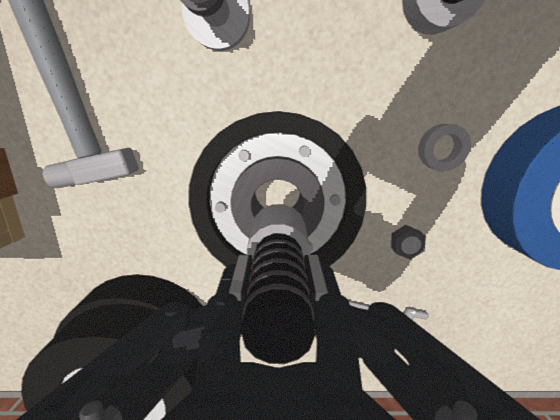

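View pics/c2.png

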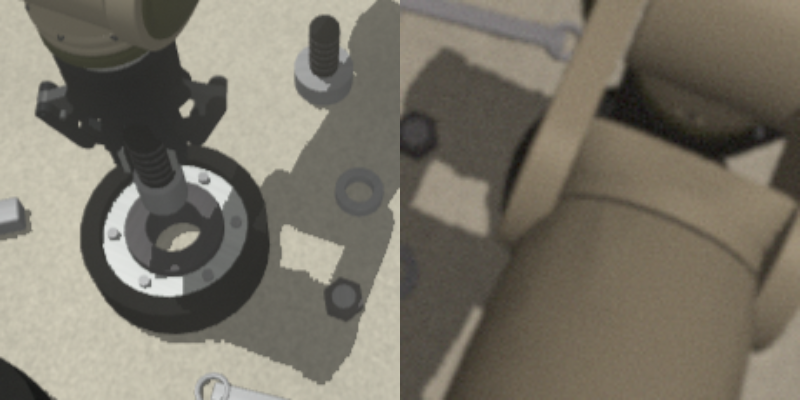

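The wrist picture shows the gauge at column 277 over the hub centre, also at column 277. The bore is about 1.5 mm farther in x and 1 mm in -y. I'll correct that, go down to just above the mouth and look again.

```bash
python3 -m crank '{"slide":[[-0.001,-0.0005,0.005],[-0.0015,-0.001,0.015],[-0.0015,-0.001,0.025],[-0.0015,-0.001,0.033],[-0.0015,-0.001,0.039],[-0.0015,-0.001,0.042],[-0.0015,-0.001,0.042],[-0.0015,-0.001,0.042]],"roll":[0,0,0,0,0,0,0,0],"grip":[0.01,0.01,0.01,0.01,0.01,0.01,0.01,0.01]}'
python3 - <<'E'
from h import *
s=observe();P=s['position'];print(P)
o=[]
for c in('wrist','scene'):
    p=get_image(c); f=p['frame'][:,:,::-1].copy()
    for r,z,col in((.025,.055,(0,0,255)),(.045,.055,(0,255,0))):
        q=np.round(proj(p,ring(.6424,-.155,z,r))*8).astype(np.int32); cv2.polylines(f,[q],True,col,1,cv2.LINE_AA,3)
    u,v=proj(p,[[.6424,-.155,.06]])[0].astype(int)
    f=f[max(v-70,0):v+70,u-70:u+70]; o.append(cv2.resize(f,(400,400)))
cv2.imwrite('pics/c3.png',np.hstack(o))
E
```

```text
time_s: 8.15
position: [0.6429, -0.1559, 0.1317]
tool_rot: [[-1.0, 0.0, 0.001], [0.0, 1.0, -0.0], [-0.001, -0.0, -1.0]]
ft_force: [0.5, -0.4, -5.3]
grip_width: 0.0287
[ 0.64293426 -0.15585119  0.1316673 ]
```

View pics/c3.png

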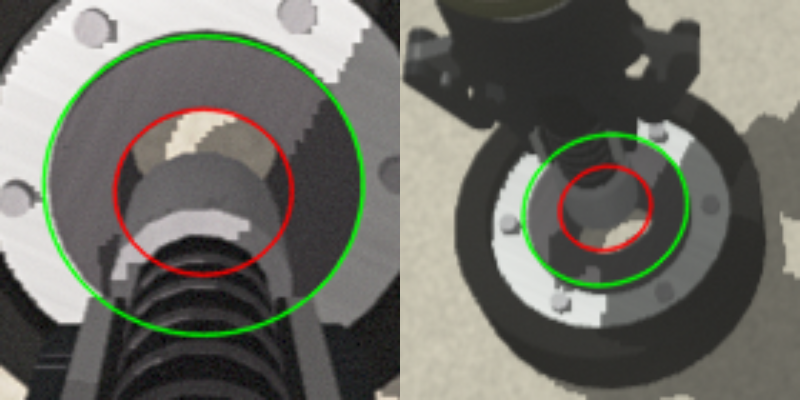

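The overlaid hub and mouth rings match in both views and the plug stands over the mouth. Now I insert it.

```bash
python3 -m crank '{"slide":[[0,0,0.005],[0,0,0.01],[0,0,0.015],[0,0,0.02],[0,0,0.025],[0,0,0.03],[0,0,0.035],[0,0,0.04]],"roll":[0,0,0,0,0,0,0,0],"grip":[0.01,0.01,0.01,0.01,0.01,0.01,0.01,0.01]}'
```

```text
time_s: 9.05
position: [0.6428, -0.1558, 0.0909]
tool_rot: [[-1.0, 0.0, -0.0], [0.0, 1.0, -0.0], [0.0, -0.0, -1.0]]
ft_force: [0.1, 0.8, -4.7]
grip_width: 0.0288
```

```bash
python3 -m crank '{"slide":[[0,0,0.005],[0,0,0.01],[0,0,0.015],[0,0,0.019],[0,0,0.022],[0,0,0.0245],[0,0,0.026],[0,0,0.026]],"roll":[0,0,0,0,0,0,0,0],"grip":[0.01,0.01,0.01,0.01,0.01,0.01,0.01,0.01]}'
```

```text
time_s: 9.85
position: [0.6427, -0.1558, 0.0652]
tool_rot: [[-1.0, 0.0, -0.0], [0.0, 1.0, 0.0], [0.0, 0.0, -1.0]]
ft_force: [-1.0, -0.6, -5.3]
grip_width: 0.0286
```

```bash
python3 -m crank '{"slide":[[0,0,0.0005],[0,0,0.001],[0,0,0.0015],[0,0,0.0015],[0,0,0.0015],[0,0,0.0015],[0,0,0.0015],[0,0,0.0015]],"roll":[0,0,0,0,0,0,0,0],"grip":[0.01,0.01,0.01,0.01,0.01,0.01,0.01,0.01]}'
python3 - <<'E'
from h import *
o=[]
for c in('wrist','scene'):
    p=get_image(c); f=p['frame'][:,:,::-1].copy()
    u,v=proj(p,[[.6424,-.155,.06]])[0].astype(int)
    f=f[max(v-70,0):v+70,u-70:u+70]; o.append(cv2.resize(f,(400,400)))
cv2.imwrite('pics/c4.png',np.hstack(o))
E
```

```text
time_s: 10.65
position: [0.6429, -0.1558, 0.064]
tool_rot: [[-1.0, 0.0, 0.0], [0.0, 1.0, -0.0], [-0.0, -0.0, -1.0]]
ft_force: [-0.6, 1.7, -0.8]
grip_width: 0.0288
```

View pics/c4.png

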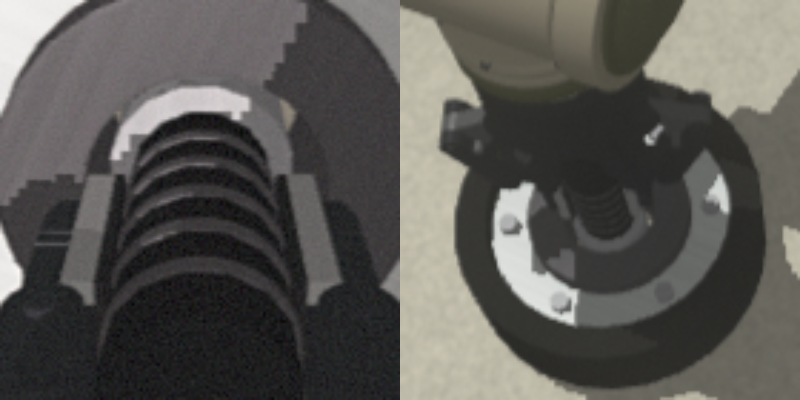

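The plug's top is below the mouth. The weight reading fell from -5 N to -0.8 N and the TCP is at 0.064, the grasp height, so it rests on the bench. Now I draw it out.

```bash
python3 -m crank '{"slide":[[0,0,-0.005],[0,0,-0.015],[0,0,-0.028],[0,0,-0.042],[0,0,-0.058],[0,0,-0.074],[0,0,-0.09],[0,0,-0.106]],"roll":[0,0,0,0,0,0,0,0],"grip":[0.01,0.01,0.01,0.01,0.01,0.01,0.01,0.01]}'; python3 -m crank '{"slide":[[0.004,0.006,-0.005],[0.017,0.028,-0.006],[0.035,0.057,-0.006],[0.055,0.090,-0.006],[0.075,0.122,-0.006],[0.095,0.155,-0.006],[0.115,0.188,-0.006],[0.135,0.221,-0.006]],"roll":[0,0,0,0,0,0,0,0],"grip":[0.01,0.01,0.01,0.01,0.01,0.01,0.01,0.01]}'; python3 -m crank '{"slide":[[0.020,0.033,0],[0.038,0.062,0],[0.053,0.086,0.01],[0.062,0.102,0.025],[0.066,0.108,0.045],[0.067,0.109,0.065],[0.067,0.109,0.08],[0.067,0.109,0.09]],"roll":[0,0,0,0,0,0,0,0],"grip":[0.01,0.01,0.01,0.01,0.01,0.01,0.01,0.01]}'; python3 -m crank '{"slide":[[0,0,0.008],[0,0,0.014],[0,0,0.018],[0,0,0.0195],[0,0,0.0205],[0,0,0.021],[0,0,0.021],[0,0,0.021]],"roll":[0,0,0,0,0,0,0,0],"grip":[0.01,0.01,0.01,0.01,0.01,0.01,0.01,0.01]}'
```

```text
time_s: 11.55
position: [0.6428, -0.1558, 0.1718]
tool_rot: [[-1.0, 0.0, 0.001], [0.0, 1.0, -0.001], [-0.001, -0.001, -1.0]]
ft_force: [-0.4, -0.4, -4.6]
grip_width: 0.0287
time_s: 12.35
position: [0.5063, 0.0667, 0.1761]
tool_rot: [[-1.0, 0.0, 0.0], [0.0, 1.0, 0.0], [-0.0, 0.0, -1.0]]
ft_force: [0.6, 1.1, -4.3]
grip_width: 0.0284
time_s: 13.15
position: [0.4401, 0.1745, 0.0853]
tool_rot: [[-1.0, -0.0, -0.001], [-0.0, 1.0, -0.0], [0.001, -0.0, -1.0]]
ft_force: [-0.2, 0.5, -4.3]
grip_width: 0.0286
time_s: 13.95
position: [0.4409, 0.1743, 0.065]
tool_rot: [[-1.0, 0.0, 0.0], [0.0, 1.0, 0.0], [-0.0, 0.0, -1.0]]
ft_force: [0.6, -0.2, -4.7]
grip_width: 0.0287
```

```bash
python3 -m crank '{"slide":[[0,0,0.0003],[0,0,0.0006],[0,0,0.0009],[0,0,0.0012],[0,0,0.0013],[0,0,0.0013],[0,0,0.0013],[0,0,0.0013]],"roll":[0,0,0,0,0,0,0,0],"grip":[0.01,0.01,0.01,0.01,0.01,0.01,0.01,0.01]}'
```

```text
time_s: 14.75
position: [0.4411, 0.1743, 0.064]
tool_rot: [[-1.0, 0.0, 0.001], [0.0, 1.0, 0.0], [-0.001, 0.0, -1.0]]
ft_force: [-1.9, -0.4, 5.7]
grip_width: 0.029
```

Resting on the bench (the force turned positive). I'll open slowly, then lift.

```bash
python3 -m crank '{"slide":[[0,0,0],[0,0,0],[0,0,0],[0,0,0],[0,0,0],[0,0,0],[0,0,0],[0,0,0]],"roll":[0,0,0,0,0,0,0,0],"grip":[0.03,0.034,0.04,0.05,0.06,0.07,0.085,0.085]}';  python3 -m crank '{"slide":[[0,0,-0.005],[0,0,-0.02],[0,0,-0.04],[0,0,-0.06],[0,0,-0.085],[0,0,-0.11],[0,0,-0.125],[0,0,-0.13]],"roll":[0,0,0,0,0,0,0,0],"grip":[0.085,0.085,0.085,0.085,0.085,0.085,0.085,0.085]}'; python3 -m crank '{"slide":[[-0.002,-0.02,0],[-0.005,-0.05,0],[-0.008,-0.085,0],[-0.011,-0.12,0],[-0.014,-0.15,0],[-0.016,-0.175,0],[-0.0165,-0.184,0],[-0.0165,-0.185,0]],"roll":[0,0,0,0,0,0,0,0],"grip":[0.085,0.085,0.085,0.085,0.085,0.085,0.085,0.085]}'
python3 - <<'E'
from h import *
p=get_image('wrist'); cv2.imwrite('pics/w5.png',p['frame'][:,:,::-1])
print(observe()['position'])
d=silhouettes('nogo_grip',p)
print([(e['confidence'],e['box']) for e in d])
if d: print(fit('nogo_grip',[(p,d[0]['pixels'])],x0=np.array([.4575,-.0102])))
p=get_image('scene'); cv2.imwrite('pics/s5.png',p['frame'][:,:,::-1])
E
```

```text
time_s: 15.55
position: [0.4409, 0.1743, 0.0635]
tool_rot: [[-1.0, 0.0, 0.0], [0.0, 1.0, -0.0], [-0.0, -0.0, -1.0]]
ft_force: [0.4, -0.3, -0.1]
grip_width: 0.0848
time_s: 16.35
position: [0.4413, 0.1744, 0.1953]
tool_rot: [[-1.0, 0.0, 0.003], [0.0, 1.0, 0.0], [-0.003, 0.0, -1.0]]
ft_force: [-0.2, -0.2, -0.6]
grip_width: 0.0855
time_s: 17.15
position: [0.4572, -0.0112, 0.1931]
tool_rot: [[-1.0, 0.002, -0.001], [0.002, 1.0, 0.0], [0.001, 0.0, -1.0]]
ft_force: [-0.3, 0.4, -0.9]
grip_width: 0.0849
[ 0.45708358 -0.0105666   0.19320978]
[(0.81, [281.1, 193.8, 59.5, 74.1])]
(array([ 0.45906631, -0.01033085]), np.float64(0.04704115880586469))
```

View pics/w5.png

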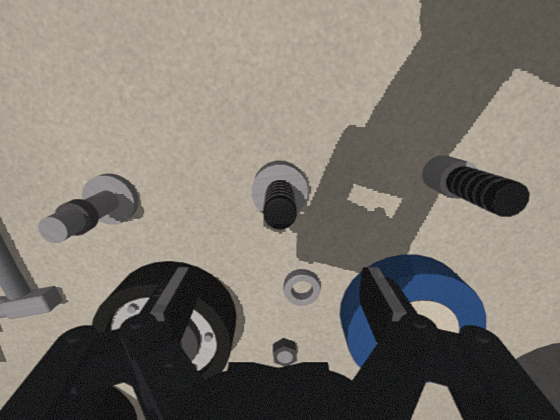

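View pics/s5.png

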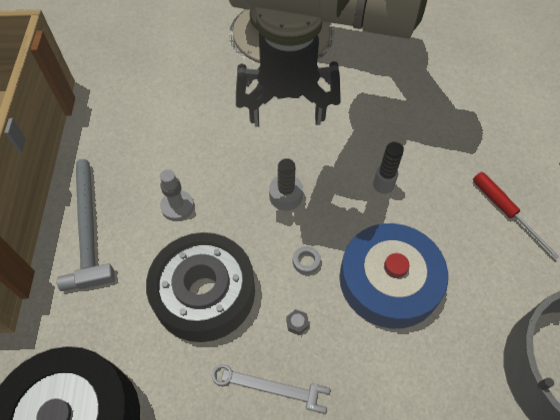

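The go gauge stands upright again at scene (388,170). The no-go is at wrist (281,190), fitted at (0.458,-0.010), so I'll grip it.

```bash
python3 -m crank '{"slide":[[0,0,0.02],[-0.0005,0,0.05],[-0.001,0,0.085],[-0.001,0,0.115],[-0.001,0,0.133],[-0.001,0,0.142],[-0.001,0,0.145],[-0.001,0,0.145]],"roll":[0,0,0,0,0,0,0,0],"grip":[0.085,0.085,0.085,0.085,0.085,0.085,0.085,0.05]}' 50 ; python3 -m crank '{"slide":[[0,0,0],[0,0,0],[0,0,0],[0,0,0],[0,0,0],[0,0,0],[0,0,0],[0,0,0]],"roll":[0,0,0,0,0,0,0,0],"grip":[0.04,0.03,0.02,0.015,0.01,0.01,0.01,0.01]}' 50;  python3 -m crank '{"slide":[[0,0,-0.01],[0,0,-0.025],[0,0,-0.045],[0,0,-0.065],[0,0,-0.085],[0,0,-0.105],[0,0,-0.12],[0,0,-0.125]],"roll":[0,0,0,0,0,0,0,0],"grip":[0.01,0.01,0.01,0.01,0.01,0.01,0.01,0.01]}' 60
```

```text
time_s: 18.1
position: [0.4586, -0.0104, 0.0489]
tool_rot: [[-1.0, -0.0, 0.001], [-0.0, 1.0, -0.0], [-0.001, -0.0, -1.0]]
ft_force: [0.4, -0.6, -0.3]
grip_width: 0.073
time_s: 18.9
position: [0.4586, -0.0106, 0.0491]
tool_rot: [[-1.0, 0.0, 0.001], [0.0, 1.0, -0.0], [-0.001, -0.0, -1.0]]
ft_force: [-1.0, 2.4, 6.8]
grip_width: 0.0291
time_s: 19.7
position: [0.4584, -0.0108, 0.1749]
tool_rot: [[-1.0, 0.0, 0.002], [0.0, 1.0, -0.001], [-0.002, -0.001, -1.0]]
ft_force: [-0.2, 0.8, -5.6]
grip_width: 0.0283
```

```bash
python3 -m crank '{"slide":[[-0.012,-0.009,0],[-0.040,-0.031,0],[-0.075,-0.059,0],[-0.110,-0.086,0],[-0.145,-0.114,0],[-0.170,-0.134,0],[-0.182,-0.143,0],[-0.184,-0.1446,0]],"roll":[0,0,0,0,0,0,0,0],"grip":[0.01,0.01,0.01,0.01,0.01,0.01,0.01,0.01]}'; python3 -m crank '{"slide":[[0,0,0.007],[0,0,0.018],[0,0,0.03],[0,0,0.04],[0,0,0.048],[0,0,0.052],[0,0,0.053],[0,0,0.053]],"roll":[0,0,0,0,0,0,0,0],"grip":[0.01,0.01,0.01,0.01,0.01,0.01,0.01,0.01]}'
cat > chk.py <<'E'
from h import *
import sys
bx,by=.6424,-.155
P=observe()['position'];print(P)
zf=float(sys.argv[2]) if len(sys.argv)>2 else P[2]-.049
o=[]
for c in('wrist','scene'):
    p=get_image(c); f=p['frame'][:,:,::-1].copy()
    d=silhouettes('nogo_grip',p)
    if d: print(c,d[0]['confidence'],fit('nogo_grip',[(p,d[0]['pixels'])],z0=zf,x0=np.array([bx,by])))
    d=silhouettes('bore',p)
    if d: print(c,'bore',d[0]['confidence'],d[0]['box'])
    f2=f.copy()
    for r,z,col in((.045,.055,(0,255,0)),(.031,zf,(0,0,255)),(.031,zf+.03,(0,255,255)),(.085,.047,(255,100,0))):
        q=np.round(proj(p,ring(bx,by,z,r))*8).astype(np.int32); cv2.polylines(f,[q],True,col,1,cv2.LINE_AA,3)
    u,v=proj(p,[[bx,by,.06]])[0].astype(int)
    for g in(f2,f): o.append(cv2.resize(g[max(v-70,0):v+70,u-70:u+70],(400,300)))
cv2.imwrite(sys.argv[1],np.vstack([np.hstack(o[:2]),np.hstack(o[2:])]))
E
python3 chk.py pics/c6.png
```

```text
time_s: 20.5
position: [0.6426, -0.1565, 0.1716]
tool_rot: [[-1.0, 0.001, -0.002], [0.001, 1.0, 0.001], [0.002, 0.001, -1.0]]
ft_force: [-1.4, 0.9, -4.7]
grip_width: 0.0287
time_s: 21.3
position: [0.6424, -0.1554, 0.1207]
tool_rot: [[-1.0, 0.0, 0.0], [0.0, 1.0, -0.0], [-0.0, -0.0, -1.0]]
ft_force: [-0.6, 0.1, -4.9]
grip_width: 0.0287
[ 0.64238986 -0.1554092   0.1206861 ]
wrist 0.8 (array([ 0.64093992, -0.15530816]), np.float64(0.10538837300973489))
wrist bore 0.7 [279.1, 205.2, 218.6, 183.5]
scene 0.62 (array([ 0.64221197, -0.15443044]), np.float64(0.3191207517489754))
scene bore 0.61 [200.1, 288.5, 109.8, 106.3]
```

View pics/c6.png

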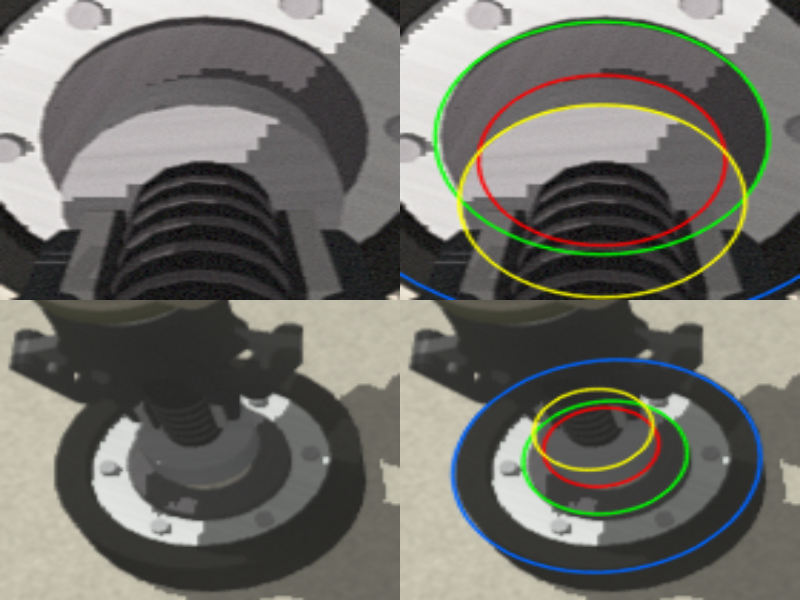

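Both pictures show the no-go over the hub. The relative centring looks good to about 1 mm, so I'll measure it with edge fits.

```bash
cat > edge.py <<'E'
from h import *
from scipy.optimize import least_squares
def edgefit(p,x0,r,z,angs,span=.006):
    g=cv2.GaussianBlur(cv2.cvtColor(p['frame'],cv2.COLOR_RGB2GRAY).astype(np.float32),(0,0),.8)
    pts=[]
    for t in angs:
        rr=np.linspace(r-span,r+span,61)
        q=proj(p,np.c_[x0[0]+rr*np.cos(t),x0[1]+rr*np.sin(t),0*rr+z]).astype(np.float32)
        v=cv2.remap(g,q[:,0].reshape(1,-1),q[:,1].reshape(1,-1),cv2.INTER_LINEAR)[0]
        d=np.abs(np.gradient(v)); k=d.argmax()
        if d[k]>1 and 2<k<58: pts.append((x0[0]+rr[k]*np.cos(t),x0[1]+rr[k]*np.sin(t)))
    pts=np.array(pts)
    f=least_squares(lambda c:np.hypot(pts[:,0]-c[0],pts[:,1]-c[1])-c[2],[*x0,r],loss='soft_l1',f_scale=.0005)
    return f.x*1000,len(pts),np.median(np.abs(f.fun))*1000
E
python3 - <<'E'
from edge import *
import pickle
P=observe()['position']
p=get_image('wrist');pickle.dump(p,open('w.pkl','wb'))
s=get_image('scene');pickle.dump(s,open('s.pkl','wb'))
x0=np.array([.6424,-.155]); D=np.pi/180
print('wrist hub',edgefit(p,x0,.045,.055,np.arange(115,245,3)*D))
print('wrist web outer?',edgefit(p,x0,.085,.047,np.arange(115,245,3)*D,.008))
print('wrist plugtop',edgefit(p,x0,.031,P[2]-.049+.03,np.arange(110,250,3)*D,.005))
print('scene hub',edgefit(s,x0,.045,.055,np.arange(-90,90,3)*D))
print('scene plugfoot',edgefit(s,x0,.031,P[2]-.049,np.arange(-60,60,3)*D,.005))
E
```

```text
wrist hub (array([ 638.53758078, -154.44061065,   42.82301538]), 44, np.float64(0.11985764714629935))
wrist web outer? (array([ 645.01932034, -154.37953254,   86.63506699]), 44, np.float64(0.11419021512781846))
wrist plugtop (array([ 643.17469931, -154.44050029,   31.6652811 ]), 44, np.float64(0.1978152666670327))
scene hub (array([ 647.426154  , -152.17535623,   44.93040247]), 47, np.float64(0.32192318031269707))
scene plugfoot (array([ 647.18795786, -151.46944382,   28.12582696]), 34, np.float64(0.2979447905537037))
```

Hub and plug agree in y to within 0–0.7 mm. In x, the wrist view puts the plug about 1.8 mm far and the scene view about 3 mm near, before allowing for the hub's visible side wall. With that allowed for they straddle zero. I'll lower gently.

```bash
python3 -m crank '{"slide":[[0,0,0.003],[0,0,0.006],[0,0,0.009],[0,0,0.0115],[0,0,0.0135],[0,0,0.0148],[0,0,0.0155],[0,0,0.0155]],"roll":[0,0,0,0,0,0,0,0],"grip":[0.01,0.01,0.01,0.01,0.01,0.01,0.01,0.01]}'
python3 - <<'E'
from edge import *
s=get_image('scene');w=get_image('wrist')
o=[]
for p in(w,s):
    u,v=proj(p,[[.6424,-.155,.06]])[0].astype(int)
    o.append(cv2.resize(p['frame'][v-60:v+60,u-60:u+60,::-1],(400,400),interpolation=cv2.INTER_CUBIC))
cv2.imwrite('pics/c7.png',np.hstack(o))
E
```

```text
time_s: 22.5
position: [0.6423, -0.1554, 0.105]
tool_rot: [[-1.0, 0.0, -0.0], [0.0, 1.0, 0.0], [0.0, 0.0, -1.0]]
ft_force: [0.3, -0.2, -4.9]
grip_width: 0.0288
```

View pics/c7.png

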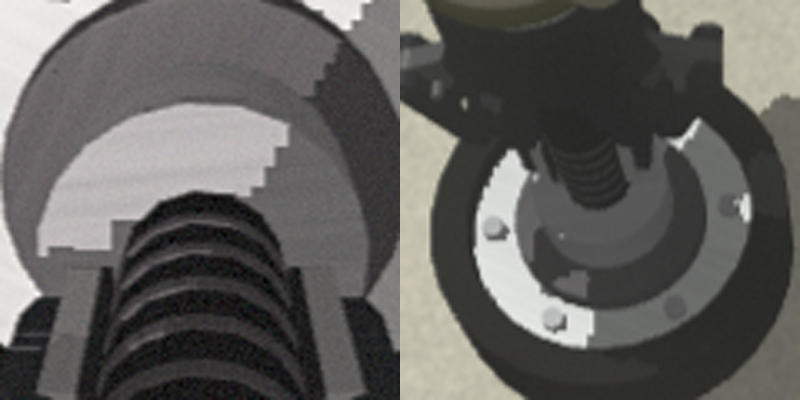

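Run:
```python
from edge import *
s=get_image('scene');w=get_image('wrist')
D=np.pi/180
# radial profiles: intensity vs x along y=-0.155 line at z=.055
for nm,p,sg in(('wrist',w,-1),('scene',s,1)):
    g=cv2.GaussianBlur(cv2.cvtColor(p['frame'],cv2.COLOR_RGB2GRAY).astype(np.float32),(0,0),.6)
    for dy in(-.006,0,.006):
        rr=np.arange(.022,.056,.001)
        q=proj(p,np.c_[.6424+sg*rr,0*rr-.155+dy,0*rr+.055]).astype(np.float32)
        v=cv2.remap(g,q[:,0].reshape(1,-1),q[:,1].reshape(1,-1),cv2.INTER_LINEAR)[0]
        print(nm,dy,' '.join(f'{int(1000*r+.5)}:{int(x)}' for r,x in zip(rr,v)))
```

```text
wrist -0.006 22:102 23:102 24:104 25:103 26:100 27:100 28:100 29:100 30:102 31:102 32:104 33:103 34:104 35:104 36:104 37:104 38:105 39:106 40:106 41:108 42:110 43:102 44:67 45:53 46:102 47:202 48:232 49:232 50:233 51:234 52:233 53:233 54:233 55:234
wrist 0 22:92 23:99 24:101 25:101 26:100 27:98 28:98 29:97 30:101 31:103 32:103 33:102 34:102 35:102 36:103 37:106 38:106 39:105 40:106 41:106 42:109 43:109 44:90 45:54 46:62 47:153 48:225 49:232 50:231 51:231 52:231 53:233 54:235 55:236
wrist 0.006 22:90 23:97 24:99 25:97 26:96 27:95 28:94 29:96 30:100 31:101 32:101 33:101 34:102 35:103 36:103 37:101 38:102 39:102 40:103 41:105 42:108 43:104 44:65 45:53 46:90 47:197 48:230 49:230 50:230 51:232 52:234 53:233 54:232 55:232
scene -0.006 22:83 23:83 24:84 25:84 26:83 27:81 28:78 29:71 30:66 31:63 32:63 33:65 34:71 35:76 36:80 37:81 38:80 39:76 40:72 41:68 42:66 43:65 44:63 45:60 46:59 47:65 48:89 49:125 50:167 51:198 52:214 53:218 54:220 55:220
scene 0 22:83 23:83 24:83 25:83 26:83 27:82 28:80 29:74 30:67 31:60 32:58 33:57 34:57 35:57 36:57 37:57 38:57 39:57 40:57 41:57 42:57 43:57 44:57 45:57 46:56 47:56 48:58 49:65 50:78 51:93 52:102 53:107 54:108 55:108
scene 0.006 22:83 23:83 24:83 25:83 26:82 27:80 28:75 29:70 30:63 31:59 32:57 33:57 34:57 35:57 36:57 37:57 38:57 39:57 40:56 41:56 42:56 43:56 44:56 45:56 46:56 47:56 48:59 49:68 50:79 51:93 52:101 53:106 54:108 55:108
```

Taking the hub's roughly 11 mm wall into account, the plug is off by -1.2 mm in x in the scene view and about ±0.6 mm in the wrist view. I'll nudge +0.4 mm in x and set it down.

```bash
python3 -m crank '{"slide":[[-0.0004,-0.0002,0.0],[-0.0004,-0.0002,0.0003],[-0.0004,-0.0002,0.0006],[-0.0004,-0.0002,0.0008],[-0.0004,-0.0002,0.001],[-0.0004,-0.0002,0.0012],[-0.0004,-0.0002,0.0013],[-0.0004,-0.0002,0.0013]],"roll":[0,0,0,0,0,0,0,0],"grip":[0.01,0.01,0.01,0.01,0.01,0.01,0.01,0.01]}'
```

```text
time_s: 23.5
position: [0.6428, -0.1556, 0.1043]
tool_rot: [[-1.0, 0.0, 0.001], [0.0, 1.0, -0.0], [-0.001, -0.0, -1.0]]
ft_force: [-1.8, 0.3, 1.7]
grip_width: 0.0287
```

In contact with light force. I'll release, rise and back off.

```bash
python3 -m crank '{"slide":[[0,0,0],[0,0,0],[0,0,0],[0,0,0],[0,0,0],[0,0,0],[0,0,0],[0,0,0]],"roll":[0,0,0,0,0,0,0,0],"grip":[0.03,0.034,0.04,0.05,0.06,0.07,0.08,0.08]}'; python3 -m crank '{"slide":[[0,0,-0.005],[0,0,-0.015],[0,0,-0.03],[0,0,-0.05],[0,0,-0.07],[0,0,-0.09],[0,0,-0.105],[0,0,-0.11]],"roll":[0,0,0,0,0,0,0,0],"grip":[0.08,0.08,0.08,0.08,0.08,0.08,0.08,0.08]}'; python3 -m crank '{"slide":[[0.015,0,0],[0.045,0,0],[0.085,0.0,0],[0.125,0.0,0],[0.165,0,0],[0.195,0,0],[0.21,0,0],[0.21,0,0]],"roll":[0,0,0,0,0,0,0,0],"grip":[0.08,0.08,0.08,0.08,0.08,0.08,0.08,0.08]}'
python3 - <<'E'
from h import *
bx,by=.6424,-.155
for c in('scene','top'):
    p=get_image(c); cv2.imwrite(f'pics/{c}8.png',p['frame'][:,:,::-1])
    for n,z0,x0 in(('nogo_grip',.055,(bx,by)),('go_grip',0,(.441,.175)),('bore',0,(bx,by))):
        d=silhouettes(n,p)
        if d: print(c,n,d[0]['confidence'],np.round(d[0]['box'],1),fit(n,[(p,d[0]['pixels'])],z0=z0,x0=np.array(x0)))
E
python3 -c "
import cv2,numpy as np
a=cv2.imread('pics/scene8.png');b=cv2.imread('pics/top8.png')
cv2.imwrite('pics/c8.png',np.hstack([cv2.resize(a[120:350,130:360],(400,400)),cv2.resize(b[90:230,270:410],(400,400))]))"
```

```text
time_s: 24.3
position: [0.6427, -0.1556, 0.1037]
tool_rot: [[-1.0, 0.0, -0.0], [0.0, 1.0, -0.0], [0.0, -0.0, -1.0]]
ft_force: [-0.0, 0.3, -0.7]
grip_width: 0.0799
time_s: 25.1
position: [0.6432, -0.1558, 0.2165]
tool_rot: [[-1.0, 0.0, 0.004], [0.0, 1.0, -0.002], [-0.004, -0.002, -1.0]]
ft_force: [-0.2, 1.2, 0.3]
grip_width: 0.0796
time_s: 25.9
position: [0.4313, -0.1553, 0.2141]
tool_rot: [[-1.0, 0.001, -0.0], [0.001, 1.0, -0.0], [0.0, -0.0, -1.0]]
ft_force: [0.8, 0.8, -0.6]
grip_width: 0.0799
scene nogo_grip 0.81 [198.5 268.2  42.4  59.7] (array([ 0.64219786, -0.15412754]), np.float64(0.06492920364329394))
scene go_grip 0.68 [387.4 168.1  28.2  49.8] (array([0.44151974, 0.17487989]), np.float64(0.05510998112408028))
scene bore 0.6 [201.9 286.7 107.1 111.8] (array([ 0.6420721 , -0.15369416]), np.float64(0.25915947160279107))
top nogo_grip 0.86 [348.7 157.7  30.6  34.2] (array([ 0.64176269, -0.15638634]), np.float64(0.08958033663916018))
top go_grip 0.91 [190.4 252.7  28.7  21. ] (array([0.4402828 , 0.17347162]), np.float64(0.03955480196513195))
top bore 0.78 [349.  160.1  78.8  84.4] (array([ 0.64183049, -0.15689281]), np.float64(0.2178441109241048))
```

View pics/c8.png

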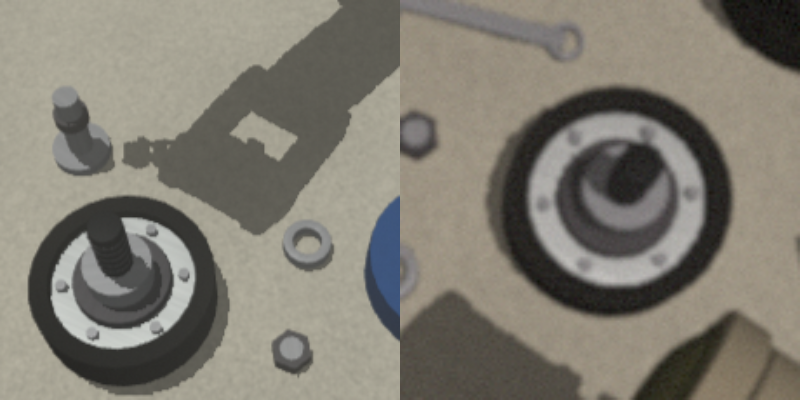

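View pics/scene8.png

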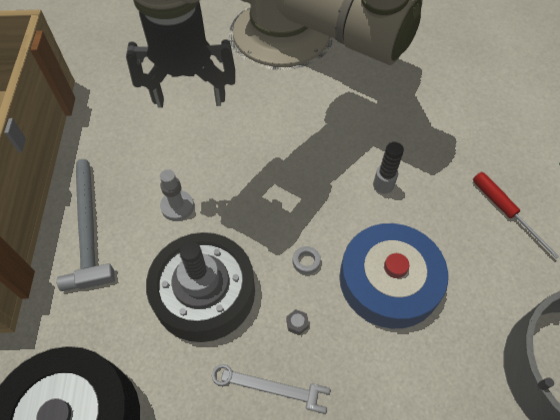

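The no-go stands upright on the hub at scene (198,268). Each camera puts it within about 0.5 mm of the wheel centre. The go gauge stands upright at (388,168) and the gripper is clear of everything.

```bash
python3 -c "
from rig import close_job
print(close_job())"
```

```text
the job is handed in; nothing more can be done
None
```

The job is done as asked and handed in at about 26–27 s of the 64 s allowed.

- **Go gauge:** Its plug went all the way into the lone wheel's hole without resistance, until the weight came off onto the bench. I then drew it out and stood it upright at its old place, about (0.441, 0.174).
- **No-go gauge:** I set it on the same hole with under 2 N net upward force at contact. It stopped at mouth height and is left standing there.

**Last checks:** The scene and top pictures show both gauges upright and the gripper clear. In each of those cameras the no-go fits within about 0.5 mm of the wheel's centre.

**Disagreements:** The scene and top cameras differ by about 2.5 mm in y, in line with the stated calibration error, so I centred by comparing gauge and hub within one picture. Edge measurements before release put the gauge between -1.2 and +0.6 mm from centre in x. I corrected by 0.4 mm in x and 0.2 mm in y.

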